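# Stack the walnut piece cases on the puzzle board

### The arm

A 6-joint arm with a two-finger parallel gripper is mounted at the origin on the work surface. World frame = base frame: x ahead of the robot, y to its left, z up, the work surface at z = 0. Lengths are in m, angles in degrees, forces in N, time in s.
With the tool pointing down it reaches from about 0.425 to 0.95 m from the base axis. Payload 14.7 kg.
Tool frame: the origin (TCP) lies between the finger pads; the fingertips stand 14 mm ahead of it and the grasp point (between the pads) lies 5 mm behind it; z points along the fingers, y is the line along which they close (so a half turn about z gives the same grasp; the last joint's range is limited). The gripper opens to 85 mm and grips with 20 to 120 N. Pads are 22 mm wide; open, the fingers measure 114 mm over their backs; the gripper's body (76 mm by 85 mm) begins 54 mm behind the grasp point. The pads swing forward as they close: fully open they stand 13 mm farther back than shut.
Start: joints at [72.101, 27.513, 91.461, -0, 61.026, -2.67], TCP at [0.171, 0.627, 0.245] pointing down, gripper open.
Joint ranges: [-157.49, 157.49], [-46.99, 117.5], [13.45, 153.17], [-89.5, 269.5], [5.16, 153.95], [-167.48, 167.48]. Speed limits (degrees/s): [108.29, 108.29, 136.94, 172.46, 172.46, 172.46].

### API

Orientations are given as a 3x3 rotation matrix whose columns are the frame's x, y, z axes.
In Python, from rig import bot, grab_frame, camera_info, models gives the robot as it stands.
- The arm moves only by the shell command python3 -m creep 'ROWS'. ROWS is JSON, a list of rows, each a list of 3 entries, a list of its own where there are three numbers: the finger opening in m, from 0 to 0.0854, then the shift along the tool's x, y, z in m, then the turn, a rotation vector about the tool's x, y, z in rad. A call has 1 to 12 rows; each row is the pose to reach, as a shift and turn from the pose commanded when the call began, along the tool's axes at that moment; what a row does not reach only later rows make up. A row lasts 1/12 s, in which the tool goes at most 41.7 mm and 7.16 degrees, less where a joint would pass 70% of its speed; a pose out of reach is approached as far as the arm can. A call with a gripper value outside its range is refused whole. The fingers move at their own pace and stop on an object; the grip force is fixed at half the most. Time passes only in rows, so rows that repeat a pose let the fingers close. It gives the time, the measured TCP pose, the force, the opening and the grip force at its end, in the units of the state.
- bot.state(): the state, without advancing time (a new reading comes with each control period).
- grab_frame(name): name is "scene" or "top" or "wrist"; returns the picture (480x640x3 uint8, blue, green, red); there is no depth.
- camera_info(name): a dict with "fx", "fy", "cx", "cy" (pixels), "dist" ([k1, k2, p1, p2, k3] as OpenCV has them; the pictures are not rectified), "R" (3x3) and "t" (3): a world point X has camera coordinates R X + t. Camera axes: x right, y down, z forward; pixel columns grow to the right and rows downward; lengths in m; the calibration is good to about 2 mm. A picture is of the moment at which its call begins: read the wrist's pose just before it. camera_info takes no time and is no camera call; for the wrist camera it gives the pose at the moment of the call.
- bot.finish_job(): hands the job in; it is judged then, once.
Trained networks look in the newest picture that a camera, given by its name, has taken for a name from the list of things; names that differ only in an ending like _2 or _b are one class to them, and where a whole thing is asked for, a point or a joint stands for the part that bears it (a point fixed in the world has none). Each returns a list of dicts, best first, with "p" (0 to 1); they miss things now and then, are a little off and sometimes report something else, mostly with a low value. They report only what shows in the picture. A call takes as long as a camera call. They do not tell look-alikes from the thing itself.
- models.look_for(label, camera): "uv" ([column, row] in pixels, amid what is visible of it).
- models.mark_of(label, camera): "uv" ([column, row] in pixels: a listed point, or the origin of a listed thing).
The state is a dict: "clock": time; "joint_pos": joint angles; "joint_velocities": joint speeds; "tau": joint torques, N m; "eef_pos": TCP position; "eef_rot": TCP orientation; "contact_force": force on the tool from outside, world axes, zero at the start; "moment": the same for the moment, N m; "grip_width": finger opening in m; "finger_force": force on a finger pad.
Only numpy, scipy, OpenCV 4.12 (cv2) and the standard library are available. Lean on these libraries where they do the work, as an engineer would, in place of code of your own. Each camera call takes 0.05 s, during which the arm holds its last target. There are 200 camera calls.

### The job

Stack the three closed walnut piece cases into one square column on the puzzle board, where the case with the round turquoise inlay already stands: leave that one where it is, first set the case with the yellow stripe squarely on top of it, then lift the case with the bone diamond off the sloping easel and set it squarely on top of both. Line the long sides up, set each case down rather than dropping it, and do not put the diamond case down on the table or the board on the way. Leave the dishes, the inkwell and the magnifier where they are.

Things in the scene. Friction and masses are not known exactly. Their poses are not given: they have to be found in the camera images.
- case_round: Closed walnut case, 84 (x) by 56 (y) by 40 mm tall (z), about 0.2 kg; origin at the centre of its underside, z out of the lid. Round turquoise disc (36 mm) on the lid. Stands flat on the board: the bottom of the column.
- case_stripe: Closed walnut case, 84 (x) by 56 (y) by 40 mm tall (z), about 0.2 kg; origin at the centre of its underside, z out of the lid. Yellow stripe (70 by 12 mm) along the lid. Starts flat on the board.
- case_diamond: Closed walnut case, 84 (x) by 56 (y) by 40 mm tall (z), about 0.2 kg; origin at the centre of its underside, z out of the lid. Bone diamond (27 mm square turned 45 degrees) on the lid. Starts on the easel, tilted 40 degrees, lid facing up and away from the robot, x pointing up the slope towards the robot, y level; long sides free to grip; lifts off along its z.
- easel: Fixed ash easel, origin on the table under its deck's centre; base slab 140 by 80 by 10 mm. Deck slopes 40 degrees, facing away from the robot and rising towards the easel's +x; the centre of its top face is 85 mm above the origin; 104 mm long, 40 mm wide (the case overhangs it 8 mm each side). A brass lip 50 mm wide at the lower edge stands 14 mm above the deck face.
- board: Fixed ash puzzle board on a lazy-susan base, locked: it and its brass crank do not turn. 300 mm (x) by 400 mm (y), top face 45 mm above the table; origin on the table under its centre. The crank sticks out up to 71 mm from the +y edge and is 97 mm tall.
- dish_a: Turquoise enamel dish holding puzzle pieces, 90 mm across, 26 mm tall, on the board behind the cases; origin under its centre. Leave alone.
- dish_b: Second turquoise enamel dish, the same size, also on the board. Leave alone.
- inkwell: Squat green glass inkwell with brass cap, 62 mm across, 48 mm tall, on the board behind the cases; origin under its centre. Leave alone.
- magnifier: Magnifier lying on the table to the right (-y) of the easel: brass-rimmed lens 80 mm across centred 45 mm along its +x, bone handle to 87 mm along its -x, 13 mm tall; origin on the table. Leave alone.
Not all that is in view belongs to the job. Leave any blue or red look-alike of the case_stripe alone.

How it is judged:
By the outcome, as a careful person would: the job done as asked, in the order asked, and still so for the second after the job is handed in, with the robot touching nothing.
It also fails if it takes over 56 s, if anything falls off the work surface, if the arm or the gripper's body presses on something with over 40 N, if the wrist force passes 120 N, or if a joint passes its speed limit or range.

## Working session

There is one attempt and no reset: what is moved stays moved. The work goes in short steps, Python scripts to look and compute and a shell command to move; the robot and the scene stay as the last step left them, time stands still between calls to the robot, and variables do not carry over. Pictures are saved under pics/ and viewed, at most 12 in all, crops included, and the job is handed in when it is done.

```bash
mkdir -p pics; ls; python3 - <<'E'
from rig import bot, grab_frame, camera_info, models
import cv2,numpy as np
s=bot.state();print({k:np.round(v,3).tolist() for k,v in s.items()})
a=grab_frame("scene");b=grab_frame("top")
cv2.imwrite("pics/a.png",a);cv2.imwrite("pics/b.png",b)
for c in("scene","top"):
    print(c,{k:np.round(v,4).tolist() for k,v in camera_info(c).items()})
    for l in("case_round","case_stripe","case_diamond","easel","board","inkwell"):
        print(l,[(np.round(d["uv"],1).tolist(),round(d["p"],2)) for d in models.look_for(l,c)[:5]],[(np.round(d["uv"],1).tolist(),round(d["p"],2)) for d in models.mark_of(l,c)[:5]])
E
```

```text
pics
{'clock': 0.0, 'joint_pos': [72.103, 27.551, 91.493, -0.001, 61.025, -2.668], 'joint_velocities': [0.057, 0.012, -0.033, 0.016, -0.001, -0.027], 'tau': [-0.005, -95.061, -43.02, -0.001, 0.012, -0.0], 'eef_pos': [0.171, 0.627, 0.245], 'eef_rot': [[-0.965, 0.263, -0.0], [0.263, 0.965, -0.001], [0.0, -0.001, -1.0]], 'contact_force': [-0.096, 0.257, -0.541], 'moment': [-0.016, 0.01, -0.037], 'finger_force': 0.0, 'grip_width': 0.085}
scene {'fx': 560.9716, 'fy': 560.9716, 'cx': 327.6406, 'cy': 239.9587, 'dist': [-0.1611, 0.0, 0.0, 0.0, 0.0], 'R': [[-0.3114, 0.9503, -0.0037], [0.7555, 0.2452, -0.6076], [-0.5764, -0.192, -0.7942]], 't': [0.2529, -0.3579, 1.8308]}
case_round [] [([440.0, 278.2], 0.94), ([403.2, 322.2], 0.57)]
case_stripe [([394.2, 210.9], 0.92), ([377.5, 261.0], 0.83), ([445.6, 230.5], 0.66)] [([378.0, 263.0], 0.92), ([442.0, 233.1], 0.85), ([390.0, 216.0], 0.76)]
case_diamond [([279.4, 206.6], 0.63)] [([284.0, 209.0], 0.73)]
easel [([287.3, 225.9], 0.96)] [([283.8, 224.6], 0.65)]
board [([404.6, 297.2], 0.6), ([454.3, 326.9], 0.6)] [([401.5, 302.3], 0.67)]
inkwell [([404.4, 320.4], 0.64)] [([401.4, 323.0], 0.98)]
top {'fx': 447.7523, 'fy': 447.7523, 'cx': 317.1861, 'cy': 232.4085, 'dist': [-0.1064, 0.0, 0.0, 0.0, 0.0], 'R': [[-0.0272, -0.9995, -0.0176], [-0.999, 0.0278, -0.0361], [0.0366, 0.0166, -0.9992]], 't': [-0.043, 0.5469, 1.156]}
case_round [([209.2, 226.5], 0.74)] [([209.6, 230.5], 0.72), ([463.0, 234.1], 0.65)]
case_stripe [([266.6, 217.3], 0.96), ([273.7, 305.5], 0.78), ([221.7, 297.6], 0.67)] [([275.8, 299.7], 0.84), ([270.0, 217.5], 0.81), ([223.8, 298.1], 0.67)]
case_diamond [([390.7, 243.1], 0.68), ([236.2, 199.6], 0.58), ([268.2, 217.5], 0.53)] [([386.8, 249.5], 0.82), ([185.3, 176.6], 0.26)]
easel [([379.5, 262.7], 0.95)] [([386.6, 249.7], 0.6)]
board [([237.6, 201.2], 0.73)] [([238.7, 201.0], 0.9)]
inkwell [([228.5, 160.6], 0.96), ([237.8, 199.9], 0.62)] [([230.1, 161.6], 0.96)]
```

View pics/a.png

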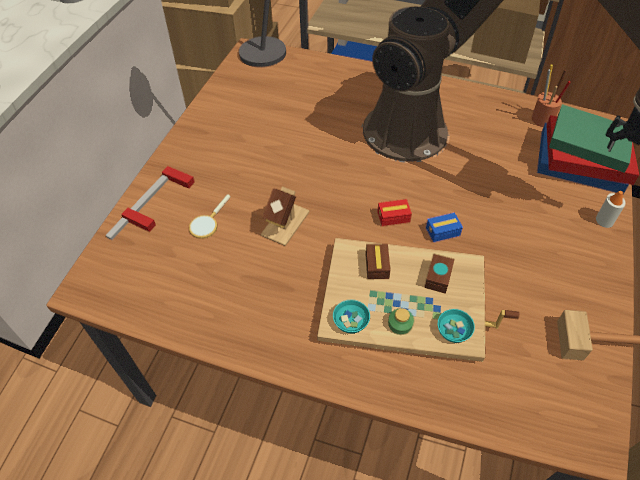

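View pics/b.png

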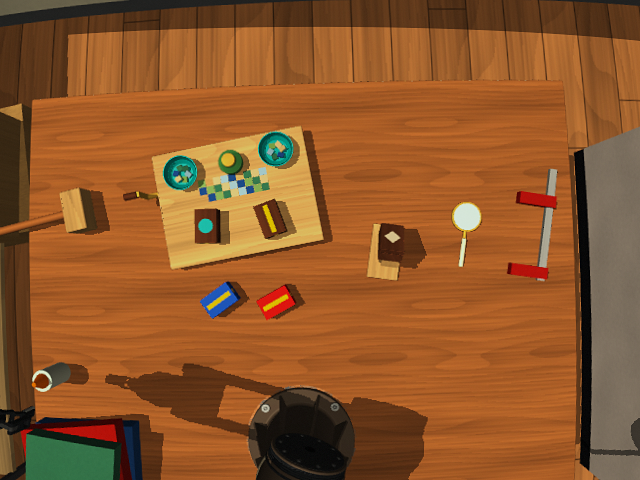

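The overview shows the round case at top-view (208,226) and the stripe case at (269,218). The diamond case is on the easel at (392,242). The red and blue decoys lie off the board at about (277,302) and (220,300).

```bash
cat > h.py <<'E'
import cv2,numpy as np
from rig import bot, grab_frame, camera_info, models
from scipy.optimize import minimize
from scipy.spatial.transform import Rotation as Ro
def proj(ci,X):
    K=np.array([[ci["fx"],0,ci["cx"]],[0,ci["fy"],ci["cy"]],[0,0,1]]);R=np.array(ci["R"],float)
    return cv2.projectPoints(np.atleast_2d(np.array(X,float)),cv2.Rodrigues(R)[0],np.array(ci["t"],float),K,np.array(ci["dist"],float))[0][:,0]
def plane(ci,uv,z):
    K=np.array([[ci["fx"],0,ci["cx"]],[0,ci["fy"],ci["cy"]],[0,0,1]]);R=np.array(ci["R"])
    n=cv2.undistortPoints(np.array(uv,float).reshape(-1,1,2),K,np.array(ci["dist"],float))[:,0]
    d=np.c_[n,np.ones(len(n))]@R; c=-R.T@np.array(ci["t"]); return c+d*((z-c[2])/d[:,2])[:,None]
C=np.array([[a*.042,b*.028,c] for c in(0,.04) for a,b in((-1,-1),(1,-1),(1,1),(-1,1))])
E=[(4,5),(5,6),(6,7),(7,4),(0,4),(1,5),(2,6),(3,7),(0,1),(1,2),(2,3),(3,0)]
def pts(edges):
    t=np.linspace(.05,.95,40)[:,None]
    return np.concatenate([C[a]*(1-t)+C[b]*t for a,b in edges])
def grad(img,s=1.2):
    g=cv2.GaussianBlur(img,(0,0),s).astype(float)
    m=sum(cv2.Sobel(g[...,i],-1,1,0)**2+cv2.Sobel(g[...,i],-1,0,1)**2 for i in range(3))**.5
    return np.minimum(m,np.percentile(m,97))
def blob(img,uv,lo,hi,r=40):
    h=cv2.cvtColor(img,cv2.COLOR_BGR2HSV);m=cv2.inRange(h,lo,hi);k=np.zeros_like(m)
    cv2.circle(k,tuple(int(v) for v in uv),r,255,-1);m&=k
    n,l,s,c=cv2.connectedComponentsWithStats(m)
    i=1+np.argmax(s[1:,4]);ys,xs=np.where(l==i)
    return c[i],cv2.minAreaRect(np.c_[xs,ys].astype(np.float32)),s[i,4]
def draw(img,ci,T,R,name,c,r=60,k=5):
    im=img.copy();p=proj(ci,C@R.T+T)
    x,y=[int(max(r,v)) for v in c]
    cr=cv2.resize(im[y-r:y+r,x-r:x+r],None,fx=k,fy=k,interpolation=cv2.INTER_CUBIC)
    for a,b in E[:4]:
        q=[tuple(int(v) for v in (p[i]+.5-[x-r,y-r])*k) for i in(a,b)];cv2.line(cr,q[0],q[1],(255,0,255),1)
    return cr
E
python3 - <<'E'
from h import *
S={c:(cv2.imread(f"pics/{f}.png"),camera_info(c)) for c,f in(("scene","a"),("top","b"))}
Y=((20,100,100),(35,255,255));T=((82,100,80),(98,255,255));B=((5,10,150),(30,110,255))
for n,z,u,col in(("round",.085,{"scene":(440,269),"top":(206,226)},T),("stripe",.085,{"scene":(378,257),"top":(269,218)},Y)):
    for c in S:
        b,r,a=blob(S[c][0],u[c],*col,r=20)
        bp=cv2.boxPoints(r);P=plane(S[c][1],bp,z);e=[P[1]-P[0],P[2]-P[1]];d=max(e,key=np.linalg.norm)
        print(n,c,np.round(b,1),a,np.round(plane(S[c][1],[b],z),4),np.round([np.linalg.norm(v) for v in e],4),np.degrees(np.arctan2(d[1],d[0])))
# diamond: triangulate
bs={}
for c,u in(("scene",(277,206)),("top",(392,238))):
    b,r,a=blob(S[c][0],u,*B,r=14);bs[c]=b;print(c,b,a)
f=lambda X:sum(((proj(S[c][1],X)[0]-bs[c])**2).sum() for c in S)
r=minimize(f,plane(S["top"][1],[bs["top"]],.11)[0],method="Nelder-Mead",options=dict(xatol=1e-6));print(r.x,r.fun)
# edge fit box flat and tilted
G={c:grad(S[c][0]) for c in S}
def score(Tr,R,ed):
    P=pts(ed)@R.T+Tr;s=0
    for c in S:
        q=proj(S[c][1],P).astype(np.float32);s+=cv2.remap(G[c].astype(np.float32),q[None,:,0],q[None,:,1],1).mean()
    return s
for n,p0 in(("round",plane(S["top"][1],[(206.5,226)],.085)[0]),("stripe",plane(S["top"][1],[(269,218)],.085)[0])):
    best=max(((score(np.array([p0[0]+dx,p0[1]+dy,.045]),Ro.from_euler("z",w,degrees=True).as_matrix(),E[:4]),dx,dy,w) for w in range(-90,90,2) for dx in np.arange(-.008,.009,.002) for dy in np.arange(-.008,.009,.002)),key=lambda t:t[0])
    g=lambda v:-score(np.array([v[0],v[1],.045]),Ro.from_euler("z",v[2]*1000,degrees=True).as_matrix(),E[:4])
    r=minimize(g,[p0[0]+best[1],p0[1]+best[2],best[3]/1000],method="Nelder-Mead",options=dict(initial_simplex=np.array([p0[0]+best[1],p0[1]+best[2],best[3]/1000])+np.array([[0,0,0],[.002,0,0],[0,.002,0],[0,0,.003]])))
    print(n,r.x,r.fun)
best=[]
for w in range(130,231,4):
    pass
print(proj(S["top"][1],[[0,0,0]]))
ims=[cv2.resize(S["top"][0][y-50:y+50,x-50:x+50],(400,400),interpolation=2) for x,y in((238,222),(390,250))]
cv2.imwrite("pics/c.png",np.hstack(ims))
E
```

```text
round scene [440.3 268.4] 131 [[0.566  0.2168 0.085 ]] [0.0332 0.0337] 10.895580719268459
round top [205.2 225.4] 158 [[0.5676 0.2161 0.085 ]] [0.0326 0.032 ] -91.71668941994831
stripe scene [377.7 257.1] 114 [[0.5806 0.0579 0.085 ]] [0.0129 0.0695] 19.160370086375416
stripe top [269.1 218.2] 168 [[0.5807 0.0574 0.085 ]] [0.0141 0.0707] -160.75534340223354
scene [276.22222222 206.0462963 ] 108
top [392.09375 236.625  ] 96
[ 0.52666479 -0.2361468   0.11795662] 0.006098150056615469
round [ 0.56642527  0.21702131 -0.00103743] -434.4915771484375
stripe [0.57930712 0.05421954 0.01852958] -415.7755126953125
[[300.93435931 439.18001756]]
```

View pics/c.png

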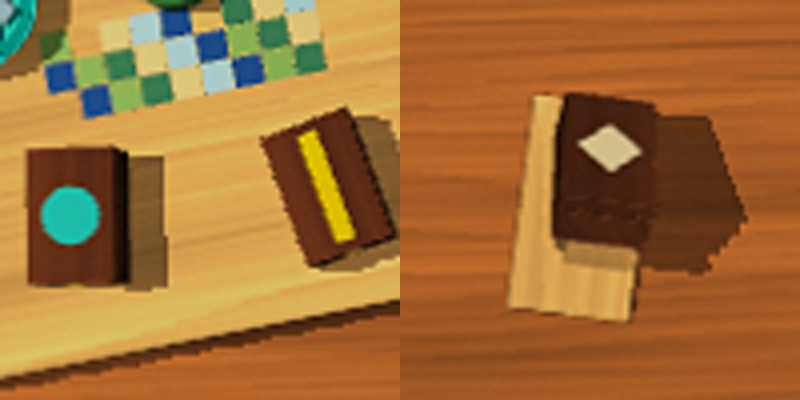

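```bash
cat >> h.py <<'E'
def Rdown(yaw,tilt=0):
    # tool x at yaw (deg) ; tilt: case pitched so x rises by tilt
    y=np.radians(yaw);x=np.array([np.cos(y),np.sin(y),0]);z=np.array([0,0,-1.])
    R=np.c_[x,np.cross(z,x),z]
    a=np.radians(tilt); return Ro.from_rotvec(R[:,1]*(a)).as_matrix()@R
def delta(p,R):
    s=bot.state();R0=np.array(s["eef_rot"])
    print("shift",np.round(R0.T@(np.array(p)-s["eef_pos"]),4),"turn",np.round(Ro.from_matrix(R0.T@R).as_rotvec(),4),"t",s["clock"])
E
python3 -c "
from h import *
print(Rdown(173,40))
delta([.55,.14,.33],Rdown(199.3))"
```

```text
[[-7.60334464e-01  1.21869343e-01 -6.37996368e-01]
 [ 9.33573333e-02  9.92546152e-01  7.83361039e-02]
 [ 6.42787610e-01 -5.15034274e-18 -7.66044443e-01]]
shift [-0.4939 -0.3704 -0.0847] turn [-0.      0.     -0.6026] t 1.3
```

```bash
python3 -m creep '[[0.085,[-0.494,-0.370,-0.085],[0,0,-0.6]],[0.085,[-0.494,-0.370,-0.085],[0,0,-0.6]],[0.085,[-0.494,-0.370,-0.085],[0,0,-0.6]],[0.085,[-0.494,-0.370,-0.085],[0,0,-0.6]],[0.085,[-0.494,-0.370,-0.085],[0,0,-0.6]],[0.085,[-0.494,-0.370,-0.085],[0,0,-0.6]],[0.085,[-0.494,-0.370,-0.085],[0,0,-0.6]],[0.085,[-0.494,-0.370,-0.085],[0,0,-0.6]],[0.085,[-0.494,-0.370,-0.085],[0,0,-0.6]],[0.085,[-0.494,-0.370,-0.085],[0,0,-0.6]],[0.085,[-0.494,-0.370,-0.085],[0,0,-0.6]],[0.085,[-0.494,-0.370,-0.085],[0,0,-0.6]]]' | tail -5; python3 -c "
from h import *
delta([.55,.14,.33],Rdown(199.3))"
```

```text
eef_pos: [0.4686, 0.2446, 0.3124]
eef_rot: [[-0.945, -0.328, 0.0], [-0.328, 0.945, 0.0], [-0.001, 0.0, -1.0]]
contact_force: [1.1, 1.6, -0.3]
grip_width: 0.0852
finger_force: 0.0
shift [-0.0426 -0.1255 -0.0176] turn [ 0.0001  0.0006 -0.0026] t 2.3
```

```bash
python3 -m creep '[[0.085,[-0.043,-0.125,-0.018],[0,0,0]],[0.085,[-0.043,-0.125,-0.018],[0,0,0]],[0.085,[-0.043,-0.125,-0.018],[0,0,0]],[0.085,[-0.043,-0.125,-0.018],[0,0,0]],[0.085,[-0.043,-0.125,-0.018],[0,0,0]]]' | tail -5; python3 -c "
from h import *
print(bot.state()['joint_pos'])
im=grab_frame('wrist');cv2.imwrite('pics/w1.png',im);c=camera_info('wrist')
import pickle;pickle.dump(c,open('w1.pkl','wb'))
print(np.round(proj(c,[[.567,.2165,.085],[.5807,.0576,.085]])), -np.array(c['R']).T@c['t'])"
```

```text
eef_pos: [0.5511, 0.1401, 0.3301]
eef_rot: [[-0.946, -0.325, 0.001], [-0.325, 0.946, -0.0], [-0.001, -0.001, -1.0]]
contact_force: [-1.1, 0.3, 0.1]
grip_width: 0.0851
finger_force: 0.0
[ 1.12213481e+01  1.65183164e+01  9.62410353e+01 -2.76186368e-02
  6.71862508e+01 -9.77157531e+01]
[[376. 240.]
 [231. 205.]] [0.48080927 0.11630509 0.45867165]
```

View pics/w1.png

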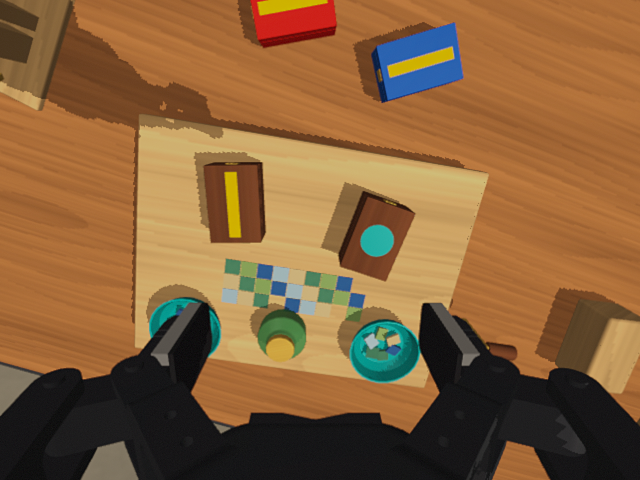

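The wrist view shows the stripe lid at (233,204) and the round lid at (377,240), both matching the predictions. Next I'll refine the positions and yaws.

```bash
cat >> h.py <<'E'
def fitflat(img,ci,p0,w0,z,ed=E[:4],span=6):
    G=grad(img).astype(np.float32);P0=pts(ed)
    def f(v):
        P=P0@Ro.from_euler("z",v[2]*1000,degrees=True).as_matrix().T+[v[0],v[1],z];q=proj(ci,P).astype(np.float32)
        return -cv2.remap(G,q[None,:,0],q[None,:,1],1).mean()
    best=None
    for dw in np.arange(-span,span+1,2):
        for dx in(-.003,0,.003):
            for dy in(-.003,0,.003):
                s=np.array([p0[0]+dx,p0[1]+dy,(w0+dw)/1000])
                r=minimize(f,s,method="Nelder-Mead",options=dict(maxiter=80,initial_simplex=s+np.array([[0,0,0],[.002,0,0],[0,.002,0],[0,0,.002]])))
                if best is None or r.fun<best.fun:best=r
    return best.x*[1,1,1000],best.fun
E
python3 - <<'E'
from h import *
import pickle
im=cv2.imread("pics/w1.png");c=pickle.load(open("w1.pkl","rb"))
Y=((20,100,100),(35,255,255));T=((82,100,80),(98,255,255))
for n,p,w,u,col in(("round",(.567,.2165),-1.5,(376,240),T),("stripe",(.5807,.0576),19.3,(231,205),Y)):
    b,r,a=blob(im,u,*col,r=45);bp=cv2.boxPoints(r);P=plane(c,bp,.085);e=[P[1]-P[0],P[2]-P[1]];d=max(e,key=np.linalg.norm)
    print(n,a,plane(c,[b],.085)[0].round(4),np.round([np.linalg.norm(v) for v in e],4),np.degrees(np.arctan2(d[1],d[0])))
    x,f=fitflat(im,c,p,w,.045);print(np.round(x,4),f)
    cv2.imwrite(f"pics/f_{n}.png",draw(im,c,np.array([x[0],x[1],.045]),Ro.from_euler("z",x[2],degrees=True).as_matrix(),"",u))
E
python3 -c "
import cv2,numpy as np
cv2.imwrite('pics/f.png',cv2.resize(np.hstack([cv2.imread('pics/f_round.png'),cv2.imread('pics/f_stripe.png')]),(800,400)))"
```

```text
round 803 [0.5665 0.2174 0.085 ] [0.0334 0.0354] 22.66008338247405
[ 0.5665  0.2174 -0.2385] -207.61557006835938
stripe 815 [0.5792 0.0582 0.085 ] [0.013  0.0707] 19.877272987811782
[ 0.5781  0.0581 19.8435] -178.61233520507812
```

View pics/f.png

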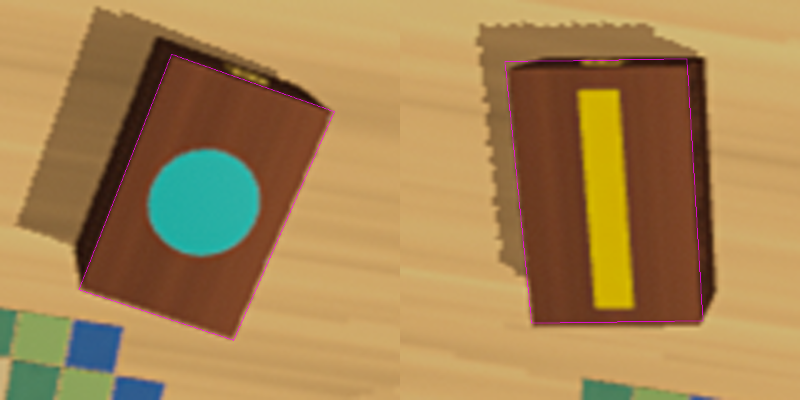

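```bash
python3 -c "
from h import *
delta([.5790,.0582,.15],Rdown(199.85))
delta([.5790,.0582,.067],Rdown(199.85))"
```

```text
shift [-0.0005 -0.0883  0.1797] turn [ 0.0002 -0.0001 -0.0148] t 2.7667
shift [-0.0005 -0.0883  0.2627] turn [ 0.0002 -0.0001 -0.0148] t 2.7667
```

```bash
python3 -m creep '[[0.085,[-0.0005,-0.0883,0.18],[0,0,-0.015]],[0.085,[-0.0005,-0.0883,0.18],[0,0,-0.015]],[0.085,[-0.0005,-0.0883,0.18],[0,0,-0.015]],[0.085,[-0.0005,-0.0883,0.18],[0,0,-0.015]],[0.085,[-0.0005,-0.0883,0.18],[0,0,-0.015]],[0.085,[-0.0005,-0.0883,0.18],[0,0,-0.015]],[0.085,[-0.0005,-0.0883,0.2],[0,0,-0.015]],[0.085,[-0.0005,-0.0883,0.22],[0,0,-0.015]],[0.085,[-0.0005,-0.0883,0.24],[0,0,-0.015]],[0.085,[-0.0005,-0.0883,0.255],[0,0,-0.015]],[0.085,[-0.0005,-0.0883,0.263],[0,0,-0.015]],[0.085,[-0.0005,-0.0883,0.263],[0,0,-0.015]]]' | tail -5; python3 -c "
from h import *
delta([.5790,.0582,.067],Rdown(199.85))"
```

```text
eef_pos: [0.5777, 0.0605, 0.0663]
eef_rot: [[-0.939, -0.343, -0.002], [-0.343, 0.939, 0.0], [0.002, 0.001, -1.0]]
contact_force: [-0.8, -0.4, -0.0]
grip_width: 0.0851
finger_force: 0.0
shift [-0.0004 -0.0026 -0.0007] turn [ 0.0007 -0.0017  0.0039] t 3.7667
```

```bash
python3 -m creep '[[0.085,[0,-0.002,0],[0,0,0]],[0.085,[0,-0.002,0],[0,0,0]],[0.05,[0,-0.002,0],[0,0,0]],[0.05,[0,-0.002,0],[0,0,0]],[0.05,[0,-0.002,0],[0,0,0]],[0.05,[0,-0.002,0],[0,0,0]],[0.05,[0,-0.002,0],[0,0,0]],[0.05,[0,-0.002,0],[0,0,0]]]' | tail -6; python3 -c "
from h import *
delta([.5790,.0582,.067],Rdown(199.85))"
```

```text
clock: 4.43
eef_pos: [0.5799, 0.0574, 0.0678]
eef_rot: [[-0.94, -0.342, 0.001], [-0.342, 0.94, 0.0], [-0.001, -0.0, -1.0]]
contact_force: [-1.4, 1.1, 12.4]
grip_width: 0.0551
finger_force: 62.8
shift [0.0005 0.0011 0.0008] turn [-0.0003  0.0011  0.0024] t 4.4333
```

```bash
python3 -c "
from h import *
delta([.580,.0574,.165],Rdown(199.85))
delta([.5673,.2174,.165],Rdown(179.8))
delta([.5673,.2174,.125],Rdown(179.8))"
```

```text
shift [-0.0003 -0.     -0.0972] turn [-0.0003  0.0011  0.0024] t 4.4333
shift [-0.043   0.1547 -0.0972] turn [-1.000e-04  1.200e-03  3.524e-01] t 4.4333
shift [-0.043   0.1547 -0.0572] turn [-1.000e-04  1.200e-03  3.524e-01] t 4.4333
```

```bash
python3 -m creep '[[0.05,[0,0,-0.02],[0,0,0]],[0.05,[0,0,-0.045],[0,0,0]],[0.05,[0,0,-0.075],[0,0,0]],[0.05,[0,0,-0.098],[0,0,0]],[0.05,[-0.007,0.025,-0.098],[0,0,0.06]],[0.05,[-0.015,0.055,-0.098],[0,0,0.14]],[0.05,[-0.025,0.09,-0.098],[0,0,0.22]],[0.05,[-0.034,0.125,-0.098],[0,0,0.29]],[0.05,[-0.041,0.147,-0.098],[0,0,0.34]],[0.05,[-0.043,0.155,-0.098],[0,0,0.352]],[0.05,[-0.043,0.155,-0.098],[0,0,0.352]],[0.05,[-0.043,0.155,-0.098],[0,0,0.352]]]' | tail -6; python3 -c "
from h import *
delta([.5673,.2174,.12],Rdown(179.8))
delta([.5673,.2174,.1078],Rdown(179.8))
for n,k in(('scene','s2'),('top','t2'),('wrist','w2')):cv2.imwrite(f'pics/{k}.png',grab_frame(n))
import pickle;pickle.dump(camera_info('wrist'),open('w2.pkl','wb'))
a=cv2.imread('pics/s2.png')[180:300,360:520];cv2.imwrite('pics/v2.png',np.hstack([cv2.resize(a,(400,300),interpolation=2),cv2.resize(cv2.imread('pics/w2.png'),(400,300))]))"
```

```text
clock: 5.43
eef_pos: [0.5665, 0.2179, 0.1648]
eef_rot: [[-1.0, 0.001, -0.0], [0.001, 1.0, -0.0], [0.0, -0.0, -1.0]]
contact_force: [0.5, -0.9, -1.7]
grip_width: 0.0549
finger_force: 65.2
shift [-0.0008 -0.0005  0.0448] turn [-0.0002 -0.0002  0.0024] t 5.4333
shift [-0.0008 -0.0005  0.057 ] turn [-0.0002 -0.0002  0.0024] t 5.4333
```

View pics/v2.png

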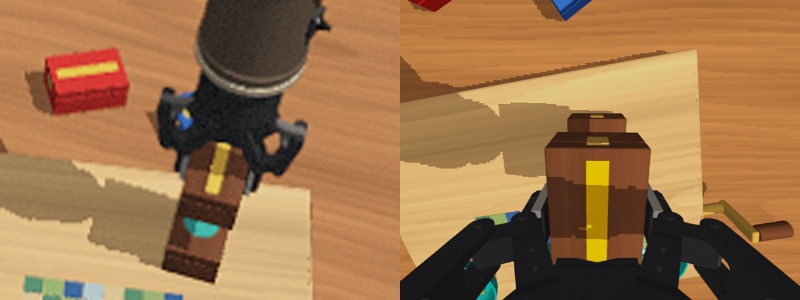

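The wrist view shows the stripe case held square in the fingers, above the round case. I'll fit both from this same picture.

```bash
python3 - <<'E'
from h import *
import pickle
im=cv2.imread("pics/w2.png");c=pickle.load(open("w2.pkl","rb"))
x,f=fitflat(im,c,(.5657,.2177),0,.142,ed=[(7,4),(0,4),(3,7),(4,5),(6,7)],span=4);print(x.round(4),f)
v=draw(im,c,np.array([x[0],x[1],.142]),Ro.from_euler("z",x[2],degrees=True).as_matrix(),"",(478,270),120,3)
y,f=fitflat(im,c,(.5665,.2174),0,.045,ed=[(7,4),(0,4)],span=2);print(y.round(4),f)
cv2.imwrite("pics/v3.png",v)
E
```

```text
[ 0.5688  0.216  -0.6057] -183.60357666015625
[0.5634 0.2212 1.4956] -190.5561065673828
```

View pics/v3.png

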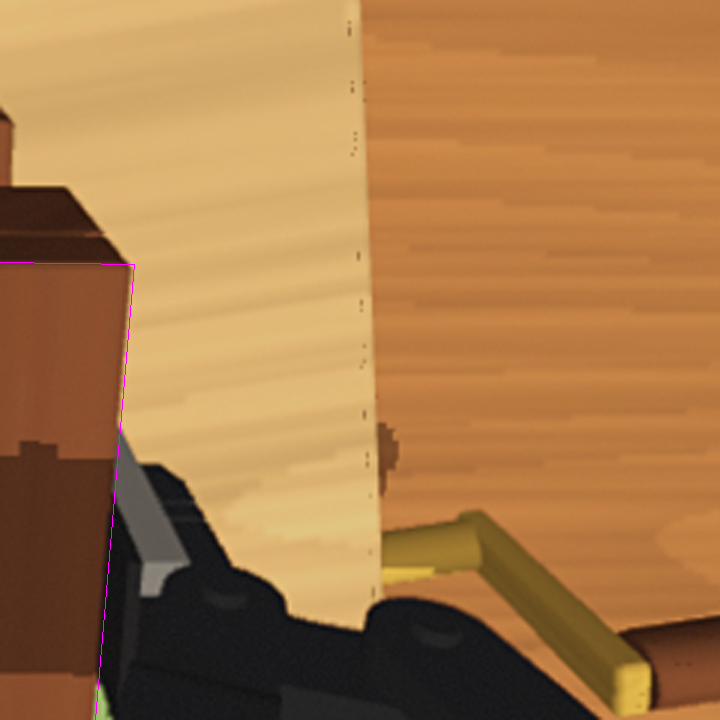

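```bash
python3 -m creep '[[0.05,[-0.0005,-0.0012,0.015],[0,0,0]],[0.05,[-0.0005,-0.0012,0.033],[0,0,0]],[0.05,[-0.0005,-0.0012,0.045],[0,0,0]],[0.05,[-0.0005,-0.0012,0.051],[0,0,0]],[0.05,[-0.0005,-0.0012,0.054],[0,0,0]],[0.05,[-0.0005,-0.0012,0.056],[0,0,0]],[0.05,[-0.0005,-0.0012,0.057],[0,0,0]],[0.05,[-0.0005,-0.0012,0.057],[0,0,0]]]' | tail -6; python3 -c "
from h import *
delta([.567,.2167,.1078],Rdown(179.8))"
```

```text
clock: 6.25
eef_pos: [0.5676, 0.2166, 0.1082]
eef_rot: [[-1.0, 0.003, 0.001], [0.003, 1.0, 0.0], [-0.001, 0.0, -1.0]]
contact_force: [-0.5, 0.4, -3.1]
grip_width: 0.055
finger_force: 65.3
shift [0.0006 0.0001 0.0004] turn [0.0002 0.0005 0.0007] t 6.25
```

```bash
python3 -m creep '[[0.05,[0,0,0.0007],[0,0,0]],[0.05,[0,0,0.0014],[0,0,0]],[0.05,[0,0,0.0014],[0,0,0]]]' | tail -6;
```

```text
clock: 6.5
eef_pos: [0.5677, 0.2166, 0.1078]
eef_rot: [[-1.0, 0.003, 0.001], [0.003, 1.0, 0.0], [-0.001, 0.0, -1.0]]
contact_force: [-4.0, -1.9, 14.3]
grip_width: 0.0551
finger_force: 67.1
```

Contact at the expected height. I'll release, retreat upward, and check.

```bash
python3 -m creep '[[0.085,[0,0,0],[0,0,0]],[0.085,[0,0,0],[0,0,0]],[0.085,[0,0,0],[0,0,0]],[0.085,[0,0,0],[0,0,0]],[0.085,[0,0,-0.01],[0,0,0]],[0.085,[0,0,-0.04],[0,0,0]],[0.085,[0,0,-0.08],[0,0,0]],[0.085,[0,-0.04,-0.1],[0,0,0]],[0.085,[0,-0.08,-0.12],[0,0,0]],[0.085,[0,-0.12,-0.15],[0,0,0]],[0.085,[0,-0.14,-0.18],[0,0,0]],[0.085,[0,-0.14,-0.18],[0,0,0]]]' | tail -6; python3 - <<'E'
from h import *
import pickle
cc={};Y=((20,100,100),(35,255,255))
for n in("wrist","scene","top"):
    im=grab_frame(n);c=camera_info(n);cc[n]=c;cv2.imwrite(f"pics/{n}3.png",im)
    u=proj(c,[[.567,.217,.125]])[0]
    b,r,a=blob(im,u,*Y,r=40);bp=cv2.boxPoints(r);P=plane(c,bp,.125);e=[P[1]-P[0],P[2]-P[1]];d=max(e,key=np.linalg.norm)
    print(n,u.round(),a,plane(c,[b],.125)[0].round(4),np.degrees(np.arctan2(d[1],d[0])))
    for z,ed in((.085,E[:4]),):
        x,f=fitflat(im,c,(.567,.217),0,z,ed=ed,span=2);print(x.round(4),f)
pickle.dump(cc,open("c3.pkl","wb"))
im=cv2.imread("pics/wrist3.png");u=proj(cc["wrist"],[[.567,.217,.1]])[0].astype(int)
cv2.imwrite("pics/v4.png",cv2.resize(im[max(0,u[1]-80):u[1]+80,u[0]-100:u[0]+100],(750,600),interpolation=2))
E
```

```text
clock: 7.5
eef_pos: [0.5685, 0.073, 0.2919]
eef_rot: [[-1.0, 0.005, 0.006], [0.005, 1.0, -0.001], [-0.006, -0.001, -1.0]]
contact_force: [1.1, -0.3, -0.2]
grip_width: 0.0849
finger_force: 0.0
wrist [485. 217.] 1165 [0.5665 0.2169 0.125 ] 178.8317712964469
[ 0.5694  0.2166 -0.6286] -219.6442413330078
scene [443. 259.] 133 [0.568  0.2165 0.125 ] -179.95669667284136
[ 0.5667  0.2166 -1.0434] -196.0722198486328
top [200. 225.] 845 [0.5013 0.2195 0.125 ] -91.48142213038605
[ 0.5633  0.2082 -1.4431] -96.70039367675781
```

View pics/v4.png

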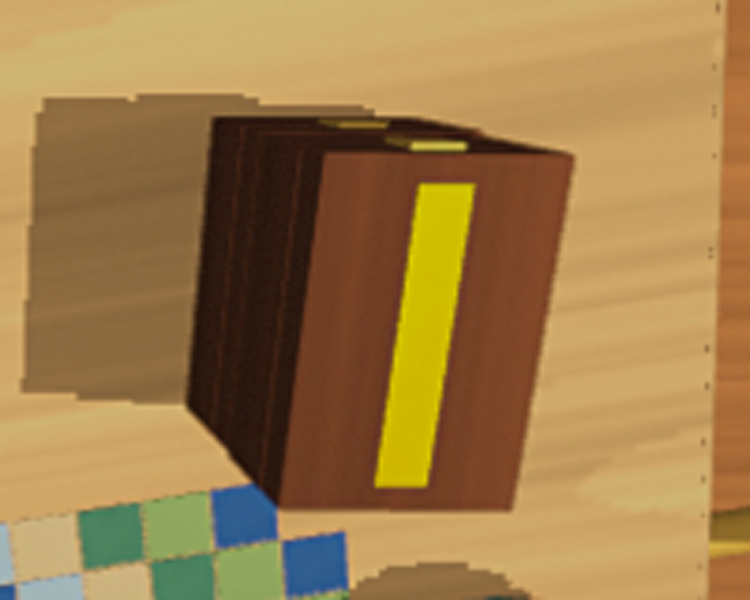

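```bash
python3 -c "
from h import *
R=Rdown(173,40);p=np.array([.5267,-.2361,.118])-.15*R[:,2];print(p)
delta(p,R)"
```

```text
[ 0.62239946 -0.24785042  0.23290667]
shift [-0.0565 -0.3239  0.0543] turn [-0.0408  0.6989  0.1133] t 7.65
```

```bash
python3 -m creep '[[0.085,[-0.0565,-0.324,0.054],[-0.041,0.699,0.113]],[0.085,[-0.0565,-0.324,0.054],[-0.041,0.699,0.113]],[0.085,[-0.0565,-0.324,0.054],[-0.041,0.699,0.113]],[0.085,[-0.0565,-0.324,0.054],[-0.041,0.699,0.113]],[0.085,[-0.0565,-0.324,0.054],[-0.041,0.699,0.113]],[0.085,[-0.0565,-0.324,0.054],[-0.041,0.699,0.113]],[0.085,[-0.0565,-0.324,0.054],[-0.041,0.699,0.113]],[0.085,[-0.0565,-0.324,0.054],[-0.041,0.699,0.113]],[0.085,[-0.0565,-0.324,0.054],[-0.041,0.699,0.113]],[0.085,[-0.0565,-0.324,0.054],[-0.041,0.699,0.113]],[0.085,[-0.0565,-0.324,0.054],[-0.041,0.699,0.113]],[0.085,[-0.0565,-0.324,0.054],[-0.041,0.699,0.113]]]' | tail -6; python3 - <<'E'
from h import *
import pickle
print(np.round(bot.state()["joint_pos"],1))
im=grab_frame("wrist");c=camera_info("wrist");cv2.imwrite("pics/w5.png",im);pickle.dump(c,open("w5.pkl","wb"))
print(proj(c,[[.5267,-.2361,.118]]))
delta(bot.state()["eef_pos"],Rdown(173,40))
E
```

```text
clock: 8.65
eef_pos: [0.6227, -0.2457, 0.232]
eef_rot: [[-0.759, 0.118, -0.64], [0.09, 0.993, 0.077], [0.645, 0.0, -0.764]]
contact_force: [-0.3, -0.1, 0.2]
grip_width: 0.0853
finger_force: 0.0
[ -19.7   53.5   54.3   -8.9  111.4 -103.2]
[[313.61880638 226.27545241]]
shift [0. 0. 0.] turn [-0.0024 -0.002   0.0029] t 8.7
```

View pics/w5.png

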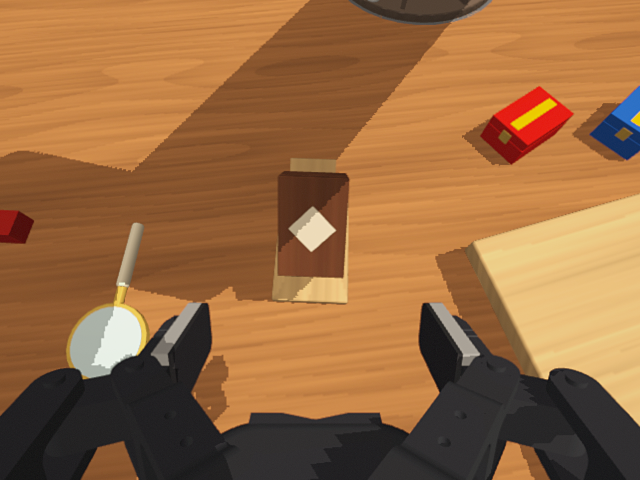

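The wrist view shows the diamond lid centred at (313,228), close to the predicted (314,226), with both long sides clear.

```bash
python3 - <<'E'
from h import *
import pickle
im=cv2.imread("pics/w5.png");c=pickle.load(open("w5.pkl","rb"))
G=grad(im).astype(np.float32);P0=pts(E[:4])-[0,0,.04]
def RR(w):
    R=Rdown(w,40);return np.c_[R[:,0],-R[:,1],-R[:,2]]
def f(v,pr=True):
    q=proj(c,P0@RR(v[3]*1000).T+v[:3]).astype(np.float32)
    s=-cv2.remap(G,q[None,:,0],q[None,:,1],1).mean()
    return s
best={}
for zf in(None,.113,.1155,.118):
    bb=None
    for dw in range(-6,7,2):
      for dx in(-.003,0,.003):
        for dy in(-.003,0,.003):
          s=np.array([.5267+dx,-.2361+dy,zf or .117,(173+dw)/1000])
          g=f if zf is None else (lambda v:f([v[0],v[1],zf,v[3]]))
          r=minimize(g,s,method="Nelder-Mead",options=dict(maxiter=150,initial_simplex=s+np.vstack([np.zeros(4),np.diag([.002,.002,.003,.002])])))
          if bb is None or r.fun<bb.fun:bb=r
    print(zf,bb.x.round(4),bb.fun)
S={"scene":((276.22,206.05),camera_info("scene")),"top":((392.09,236.63),camera_info("top"))}
h=cv2.cvtColor(im,cv2.COLOR_BGR2HSV);m=cv2.inRange(h,(5,10,130),(30,110,255));k=np.zeros_like(m);cv2.circle(k,(313,229),28,255,-1);m&=k
M=cv2.moments(m,True);b=(M["m10"]/M["m00"],M["m01"]/M["m00"]);print("diamond wrist",b,M["m00"]);S["wrist"]=(b,c)
for ks in(("scene","wrist"),("top","wrist"),("scene","top","wrist")):
    r=minimize(lambda X:sum(((proj(S[k][1],X)[0]-S[k][0])**2).sum() for k in ks),[.5267,-.2361,.118],method="Nelder-Mead",options=dict(xatol=1e-6));print(ks,r.x.round(4),r.fun)
E
```

```text
None [ 0.5302 -0.2387  0.1256  0.1703] -163.63018798828125
0.113 [ 0.5264 -0.2377  0.1247  0.1715] -143.76318359375
0.1155 [ 0.5275 -0.238   0.1161  0.171 ] -145.1426544189453
0.118 [ 0.5259 -0.2375  0.1206  0.1708] -144.4532012939453
diamond wrist (311.7932232841008, 228.90008688097308) 1151.0
('scene', 'wrist') [ 0.5278 -0.2376  0.1162] 0.9070020738734886
('top', 'wrist') [ 0.5266 -0.2375  0.1131] 0.06802457215569477
('scene', 'top', 'wrist') [ 0.527  -0.2375  0.1146] 1.0986016141785804
```

```bash
python3 -c "
from h import *
R=Rdown(171,40);L=np.array([.527,-.2372,.1155])
delta(L-.04*R[:,2],R);delta(L+.016*R[:,2],R)"
```

```text
shift [-0.0018 -0.0038  0.1114] turn [-0.0248 -0.002   0.0296] t 8.7
shift [-0.0019 -0.0024  0.1674] turn [-0.0248 -0.002   0.0296] t 8.7
```

```bash
python3 -m creep '[[0.085,[-0.0018,-0.0038,0.04],[-0.025,-0.002,0.03]],[0.085,[-0.0018,-0.0038,0.08],[-0.025,-0.002,0.03]],[0.085,[-0.0018,-0.0038,0.111],[-0.025,-0.002,0.03]],[0.085,[-0.0018,-0.0038,0.111],[-0.025,-0.002,0.03]],[0.085,[-0.0018,-0.0038,0.111],[-0.025,-0.002,0.03]]]' | tail -5;python3 -c "
from h import *
R=Rdown(171,40);L=np.array([.527,-.2372,.1155])
delta(L-.04*R[:,2],R);delta(L+.016*R[:,2],R)"
```

```text
eef_pos: [0.5514, -0.2416, 0.1463]
eef_rot: [[-0.755, 0.158, -0.636], [0.121, 0.987, 0.102], [0.644, 0.0, -0.765]]
contact_force: [0.8, -0.2, 1.6]
grip_width: 0.0848
finger_force: 0.0
shift [-0.0008  0.0005 -0.0004] turn [ 0.0011 -0.0019 -0.0009] t 9.1167
shift [-0.0009  0.0004  0.0556] turn [ 0.0011 -0.0019 -0.0009] t 9.1167
```

```bash
python3 -m creep '[[0.085,[-0.0005,0.0004,0.018],[0,0,0]],[0.085,[-0.0005,0.0004,0.035],[0,0,0]],[0.085,[-0.0005,0.0004,0.048],[0,0,0]],[0.085,[-0.0005,0.0004,0.0555],[0,0,0]],[0.085,[-0.0005,0.0004,0.0555],[0,0,0]],[0.085,[-0.0005,0.0004,0.0555],[0,0,0]]]' | tail -5;python3 -c "
from h import *
R=Rdown(171,40);L=np.array([.527,-.2372,.1155])
delta(L+.016*R[:,2],R)"
```

```text
eef_pos: [0.5188, -0.2369, 0.1044]
eef_rot: [[-0.757, 0.158, -0.633], [0.122, 0.987, 0.101], [0.641, -0.001, -0.767]]
contact_force: [-0.1, -0.4, -0.2]
grip_width: 0.0847
finger_force: 0.0
shift [0.0009 0.001  0.0022] turn [ 0.0006  0.0017 -0.0019] t 9.6167
```

```bash
python3 -m creep '[[0.05,[0.0005,0.0005,0.001],[0,0,0]],[0.05,[0.0005,0.0005,0.001],[0,0,0]],[0.05,[0.0005,0.0005,0.001],[0,0,0]],[0.05,[0.0005,0.0005,0.001],[0,0,0]],[0.05,[0.0005,0.0005,0.001],[0,0,0]],[0.05,[0.0005,0.0005,0.001],[0,0,0]],[0.05,[0.0005,0.0005,0.001],[0,0,0]]]' | tail -5;python3 -c "
from h import *
R=Rdown(171,40);L=np.array([.527,-.2372,.1155])
delta(L+.016*R[:,2],R)"
```

```text
eef_pos: [0.5177, -0.2365, 0.1038]
eef_rot: [[-0.758, 0.159, -0.633], [0.122, 0.987, 0.101], [0.641, -0.001, -0.767]]
contact_force: [2.9, 0.9, 6.8]
grip_width: 0.0553
finger_force: 64.4
shift [0.0004 0.0008 0.001 ] turn [ 0.0012  0.002  -0.0023] t 10.2
```

```bash
python3 -m creep '[[0.05,[0,0,-0.012],[0,0,0]],[0.05,[0,0,-0.03],[0,0,0]],[0.05,[0,0,-0.05],[0,0,0]],[0.05,[0,0,-0.075],[0,0,0]],[0.05,[0,0,-0.1],[0,0,0]],[0.05,[0,0,-0.115],[0,0,0]],[0.05,[0,0,-0.12],[0,0,0]]]' | tail -5;python3 -c "
from h import *
delta([.575,-.01,.25],Rdown(175,20));delta([.567,.2168,.22],Rdown(179.6))"
```

```text
eef_pos: [0.5949, -0.249, 0.1969]
eef_rot: [[-0.759, 0.159, -0.632], [0.123, 0.987, 0.101], [0.64, -0.001, -0.769]]
contact_force: [0.5, -1.1, -2.3]
grip_width: 0.0551
finger_force: 63.6
shift [ 0.0784  0.2328 -0.0042] turn [ 0.0351 -0.3449 -0.0633] t 10.7833
shift [0.0931 0.4555 0.0467] turn [ 0.0518 -0.6928 -0.1465] t 10.7833
```

```bash
python3 -m creep '[[0.05,[0.008,0.02,-0.005],[0.004,-0.04,-0.007]],[0.05,[0.02,0.055,-0.01],[0.009,-0.09,-0.016]],[0.05,[0.035,0.095,-0.012],[0.015,-0.15,-0.027]],[0.05,[0.049,0.135,-0.012],[0.021,-0.21,-0.038]],[0.05,[0.063,0.175,-0.01],[0.027,-0.27,-0.05]],[0.05,[0.075,0.215,-0.006],[0.034,-0.33,-0.061]],[0.05,[0.084,0.255,0],[0.038,-0.4,-0.075]],[0.05,[0.09,0.295,0.008],[0.042,-0.46,-0.09]],[0.05,[0.093,0.335,0.018],[0.046,-0.53,-0.105]],[0.05,[0.094,0.37,0.026],[0.048,-0.59,-0.12]],[0.05,[0.094,0.4,0.034],[0.05,-0.64,-0.132]],[0.05,[0.094,0.42,0.039],[0.051,-0.67,-0.14]]]' | tail -5;python3 -c "
from h import *
delta([.567,.2168,.22],Rdown(179.6))"
```

```text
eef_pos: [0.5619, 0.1842, 0.2249]
eef_rot: [[-1.0, 0.011, -0.025], [0.011, 1.0, 0.002], [0.025, 0.002, -1.0]]
contact_force: [0.4, -0.2, -1.4]
grip_width: 0.0549
finger_force: 63.7
shift [-0.0048  0.0326  0.0048] turn [ 0.0022 -0.0245 -0.0042] t 11.7833
```

```bash
python3 -m creep '[[0.05,[-0.003,0.015,0.004],[0.001,-0.014,-0.002]],[0.05,[-0.005,0.028,0.005],[0.002,-0.024,-0.004]],[0.05,[-0.005,0.032,0.005],[0.002,-0.024,-0.004]],[0.05,[-0.005,0.032,0.005],[0.002,-0.024,-0.004]],[0.05,[-0.005,0.032,0.005],[0.002,-0.024,-0.004]]]' | tail -5;python3 - <<'E'
from h import *
import pickle
delta([.567,.2168,.22],Rdown(179.6))
im=grab_frame("wrist");c=camera_info("wrist");p=np.array(bot.state()["eef_pos"]);cv2.imwrite("pics/w6.png",im);pickle.dump(c,open("w6.pkl","wb"))
cv2.imwrite("pics/s6.png",grab_frame("scene"))
# compare with in-hand stripe
for n,cc,t,zb in(("w2",pickle.load(open("w2.pkl","rb")),np.array([.5665,.2179,.1648]),.0228),("w6",c,p,.0228),("w6",c,p,.0248),("w6",c,p,.0208)):
    i=cv2.imread(f"pics/{n}.png")
    x,f=fitflat(i,cc,t[:2],0,t[2]-zb,ed=[(7,4),(4,5),(6,7)],span=4);print(n,zb,x.round(4),(x[:2]-t[:2]).round(4),f)
cv2.imwrite("pics/v7.png",np.vstack([np.hstack([im[180:420,180:460],cv2.imread("pics/w2.png")[180:420,180:460]])]))
E
```

```text
eef_pos: [0.5691, 0.2128, 0.2202]
eef_rot: [[-1.0, 0.01, -0.003], [0.01, 1.0, -0.001], [0.003, -0.001, -1.0]]
contact_force: [0.6, 0.5, -1.2]
grip_width: 0.0548
finger_force: 63.7
shift [0.0022 0.004  0.0002] turn [-0.0008 -0.0032 -0.0026] t 12.2
w2 0.0228 [ 0.5687  0.216  -0.6008] [ 0.0022 -0.0019] -160.54818725585938
w6 0.0228 [ 0.5692  0.2127 -0.5141] [0.     0.0002] -140.75189208984375
w6 0.0248 [ 0.5698  0.2117 -0.514 ] [ 0.0006 -0.0008] -158.81008911132812
w6 0.0208 [ 0.5687  0.2103 -0.5121] [-0.0005 -0.0022] -135.50245666503906
```

View pics/v7.png

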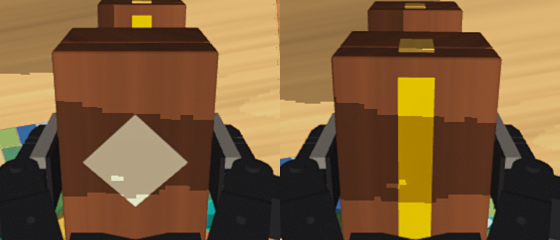

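```bash
python3 -m creep '[[0.05,[0.0005,0.0035,0.015],[0,-0.002,0]],[0.05,[0.0005,0.0035,0.035],[0,-0.002,0]],[0.05,[0.0005,0.0035,0.05],[0,-0.002,0]],[0.05,[0.0005,0.0035,0.055],[0,-0.002,0]],[0.05,[0.0005,0.0035,0.055],[0,-0.002,0]]]' | tail -5;python3 -c "
from h import *
delta([.5688,.2166,.150],Rdown(179.5))"
```

```text
eef_pos: [0.568, 0.2159, 0.1642]
eef_rot: [[-1.0, 0.01, -0.003], [0.01, 1.0, -0.001], [0.003, -0.001, -1.0]]
contact_force: [-0.2, 0.1, -1.3]
grip_width: 0.0551
finger_force: 63.8
shift [-0.0009  0.0007  0.0142] turn [-0.0012 -0.0028 -0.0017] t 12.7167
```

```bash
python3 -m creep '[[0.05,[-0.0007,0.0006,0.004],[-0.001,-0.002,0]],[0.05,[-0.0007,0.0006,0.008],[-0.001,-0.002,0]],[0.05,[-0.0007,0.0006,0.011],[-0.001,-0.002,0]],[0.05,[-0.0007,0.0006,0.0125],[-0.001,-0.002,0]],[0.05,[-0.0007,0.0006,0.0135],[-0.001,-0.002,0]],[0.05,[-0.0007,0.0006,0.0135],[-0.001,-0.002,0]]]' | tail -5;python3 -c "
from h import *
delta([.5688,.2166,.150],Rdown(179.5))"
```

```text
eef_pos: [0.5692, 0.2175, 0.1518]
eef_rot: [[-1.0, 0.009, 0.002], [0.009, 1.0, 0.001], [-0.002, 0.001, -1.0]]
contact_force: [1.3, -0.5, -0.5]
grip_width: 0.0548
finger_force: 63.8
shift [ 0.0004 -0.0009  0.0018] turn [ 0.0006  0.0015 -0.0006] t 13.2167
```

```bash
python3 -m creep '[[0.05,[0.0003,-0.0006,0.0006],[0,0.001,0]],[0.05,[0.0003,-0.0006,0.0012],[0,0.001,0]],[0.05,[0.0003,-0.0006,0.0018],[0,0.001,0]],[0.05,[0.0003,-0.0006,0.0018],[0,0.001,0]]]' | tail -5
```

```text
eef_pos: [0.5689, 0.2169, 0.1508]
eef_rot: [[-1.0, 0.009, 0.001], [0.009, 1.0, 0.001], [-0.001, 0.001, -1.0]]
contact_force: [-3.2, -2.3, 11.7]
grip_width: 0.0547
finger_force: 65.2
```

Contact made. Releasing, backing off, and checking.

```bash
python3 -m creep '[[0.085,[0,0,0],[0,0,0]],[0.085,[0,0,0],[0,0,0]],[0.085,[0,0,0],[0,0,0]],[0.085,[0,0,0],[0,0,0]],[0.085,[0,0,-0.01],[0,0,0]],[0.085,[0,0,-0.04],[0,0,0]],[0.085,[0,0,-0.08],[0,0,0]],[0.085,[0,-0.04,-0.1],[0,0,0]],[0.085,[0,-0.08,-0.12],[0,0,0]],[0.085,[0,-0.12,-0.14],[0,0,0]],[0.085,[0,-0.14,-0.15],[0,0,0]],[0.085,[0,-0.14,-0.15],[0,0,0]]]' | tail -5; python3 - <<'E'
from h import *
im=grab_frame("wrist");c=camera_info("wrist");sc=grab_frame("scene");cs=camera_info("scene");cv2.imwrite("pics/w8.png",im);cv2.imwrite("pics/s8.png",sc)
for n,i,k in(("wrist",im,c),("scene",sc,cs)):
    x,f=fitflat(i,k,(.567,.217),0,.125,span=2);print(n,x.round(4),f)
x,y=proj(c,[[.567,.217,.12]])[0].astype(int);print(x,y)
a=cv2.resize(im[max(0,y-100):y+100,x-75:x+75],(450,600),interpolation=2)
b=cv2.resize(sc[200:300,410:468],(348,600),interpolation=2)
cv2.imwrite("pics/v8.png",np.hstack([a,b]))
E
```

```text
eef_pos: [0.5686, 0.0725, 0.3038]
eef_rot: [[-1.0, 0.012, 0.005], [0.012, 1.0, -0.0], [-0.005, -0.0, -1.0]]
contact_force: [1.2, -1.1, 0.6]
grip_width: 0.085
finger_force: 0.0
wrist [ 0.5687  0.2178 -0.214 ] -207.85549926757812
scene [ 0.5678  0.2167 -0.4401] -204.2404327392578
475 212
```

View pics/v8.png

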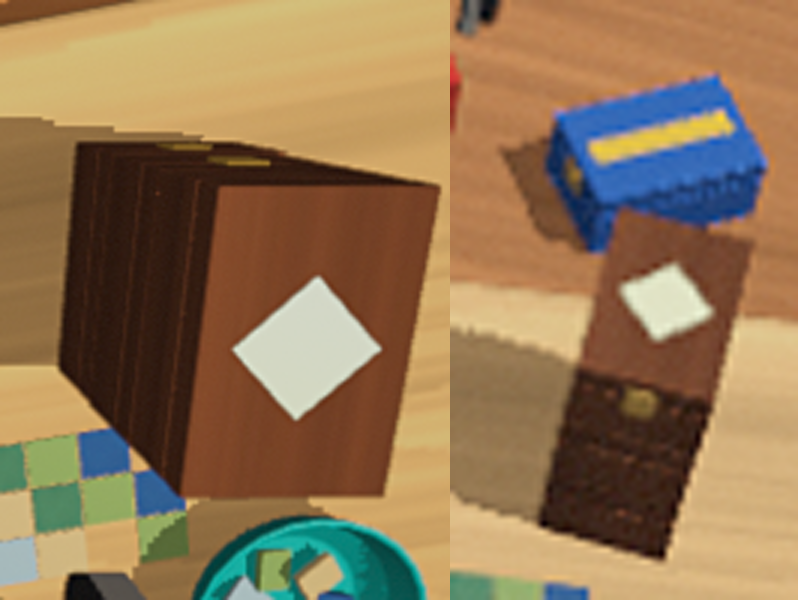

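The column is square: its edges run straight, the lid fits agree within about 1–2 mm and 0.5°, and the robot is clear of it.

```bash
python3 -c "
from rig import bot
print(bot.finish_job())"
```

```text
the job is handed in; nothing more can be done
None
```

The three cases stand in one square column on the board (round, stripe, diamond from the bottom), aligned to about 2 mm and 1° by my measurements; the job was handed in at about 14–15 s on the robot's clock, with the arm clear of everything.

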